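# Slide the battery cover onto the bench multimeter until it clicks

### The arm

A 7-joint arm with a two-finger parallel gripper is mounted at the origin on the work surface. World frame = base frame: x ahead of the robot, y to its left, z up, the work surface at z = 0. Lengths are in m, angles in degrees, forces in N, time in s.
With the tool pointing down it reaches from about 0.425 to 0.8 m from the base axis. Payload 8.3 kg.
Tool frame: the origin (TCP) lies at the very end of the fingers, on their centre line; the grasp point (between the pads) lies 19 mm behind it; z points along the fingers, y is the direction in which the jaws open and shut (so a half turn about z gives the same grasp; the last joint's range is limited). The gripper opens to 85 mm and grips with 20 to 120 N. Pads are 22 mm wide; open, the fingers measure 114 mm over their backs; the gripper's body (76 mm by 85 mm) begins 54 mm behind the grasp point. The pads swing forward as they close: fully open they stand 13 mm farther back than shut.
Start: joints at [69.506, 21.967, 0.94, 78.501, -0.361, 79.538, -2.664], TCP at [0.182, -0.598, 0.231] pointing down, gripper open.
Joint ranges: [-169.22, 169.22], [-14.56, 117.87], [-87.37, 89.26], [10.42, 133.3], [-82.24, 262.24], [0.94, 117.77], [-172.7, 172.7]. Speed limits (degrees/s): [136.94, 136.94, 172.46, 172.46, 180, 180, 180].

### API

Orientations are given as a 3x3 rotation matrix whose columns are the frame's x, y, z axes.
In Python, from bench import manip, eyes, close_job gives the robot as it stands.
- The arm moves only by the tool arm_command, never from a script. Its arguments are lists of equal length, an entry for each row: "grip": the gripper's target within -1 to 1 (fully open at 1, half-way at 0, shut at -1); "offset": the shift along the tool's x, y, z in cm, a list of three; "delta_rot": the turn, a rotation vector about the tool's x, y, z in rad, a list of three. A call has 1 to 8 rows; each row shifts and turns the commanded pose from where the row before left it, along the tool's axes as they then stand; what a row does not reach is not made up. A row lasts 1/12 s, in which the tool goes at most 41.7 mm and 7.16 degrees, less where a joint would pass 70% of its speed; a pose out of reach is approached as far as the arm can. A call is refused whole if a number of a shift passes 4.17 or a number of a turn 0.125, either way. A call with a gripper value outside its range is refused whole. The fingers move at their own pace and stop on an object; "squeeze" is the grip in N (left out, the last holds). Time passes only in rows, so rows that do not move let the fingers close. It gives the time, the measured TCP pose, the force and the opening at its end, in the units of the state.
- manip.sense(): the state, without advancing time (a new reading comes with each control period).
- eyes.read_camera(name): name is "scene" or "top" or "wrist"; returns (picture, depth): 420x560x3 uint8, red, green, blue; 420x560 float32, m along the optical axis (not along the pixel's ray), 0 where there is no reading.
- eyes.calibration(name): a dict with "vfov" (degrees; the focal length in pixels is half the picture's height over the tangent of half this angle, whatever the lens; pixels are square), "cx", "cy" (the principal point, pixels), "extrinsics" (4x4, takes a point from camera to world coordinates). Camera axes: x right, y up, looking along -z (the intrinsics and any distortion apply to the point x, -y, -z); pixel columns grow to the right and rows downward; lengths in m; the calibration is good to about 2 mm. A picture is of the moment at which its call begins: read the wrist's pose just before it. calibration takes no time and is no camera call; for the wrist camera it gives the pose at the moment of the call.
- close_job(): hands the job in, once; it reports no verdict.
The state is a dict: "clock": time; "q": joint angles; "joint_velocities": joint speeds; "tau": joint torques, N m; "tcp_pos": TCP position; "tool_rot": TCP orientation; "force": force on the tool from outside, world axes, zero at the start; "torque": the same for the moment, N m; "gripper_width": finger opening in m.
Only numpy, scipy, OpenCV 4.12 (cv2) and the standard library are available. Lean on these libraries where they do the work, as an engineer would, in place of code of your own. Each camera call takes 0.05 s, during which the arm holds its last target. There are 200 camera calls.

### The job

Fresh cells are in the multimeter that is clamped face down in the repair holder: close its battery bay. Lay the loose grey battery cover at the open end of the bay, slide it in under the two side rails until its orange tongue clicks over the white ledge and the cover is fully home, and let go. Push gently, never force the plastic, and leave the other things on the bench where they are.

Things in the scene. Friction and masses are not known exactly. Their poses are not given: they have to be found in the camera images.
- holder: Aluminium repair holder screwed to the bench. In its jaws a multimeter (200 x 98 mm, charcoal) is clamped face down, battery bay open on top. Origin on the bench; x along the meter, the way in which the cover slides home; z up. How far along x the meter was clamped is not measured: its top end is 5 to 29 mm short of the holder's end stop. It does not move when pushed with less than 60 N.
- seat (a point): Where the centre of the cover's underside would be when fully home IF the meter touched the holder's end stop. The meter is 5 to 29 mm short of it (unmeasured), so the real home is 5 to 29 mm before this point along x, with y = 0. Height: the deck on which the cover runs, 54 mm above the bench; the cells lie 2.5 mm below the deck. Axes as the holder's. Bay sizes: see cover and cover_grip.
- cover: Loose battery cover, grey plate 72 (x) x 70 (y) x 4 mm, 45 g, flat on the bench, outside up. Origin: centre of its underside; x points to its nose (edge with the orange tongue) and home. The meter's deck begins 46 mm before the real home centre; its side walls are 73 mm apart, flared at the open end. Friction on the case about 0.3. More than 25 N between cover and meter cracks it.
- cover_grip (a point): Centre of the cover's grip rib: 10 mm thick (x), 36 long (y), 14 high above the plate; 11 mm above the underside, 16 mm behind the centre, 52 mm behind the nose. Two black rails lie over the cover's long edges: 34 mm long, 5.5 mm above the deck, 8 mm high on top, beginning 2 mm ahead of the real home centre, flared up over the 11 mm before. Before the flare the deck is open: lay the nose there.
- tongue_tip (a point): Nib under the tip of the orange flexible tongue, 23 mm beyond the nose; relaxed at (74, 0, -11) mm from cover_grip. 22 mm before home it meets the ramp of the white ledge (2.5 mm high): the push needed is below 10 N on ramp and ledge and vanishes at the click, 1.5 mm before a hard stop (a 6 mm wall before the nose). Behind the ledge the tongue springs flat; latched, the cover has 1.5 mm play.
- heatsink_mid (a point): A loose blue finned heat sink, 60 x 50 x 26 mm; point at its centre. To be left alone.
- flux_mid (a point): A small amber jar with a metal lid, 44 mm across, 45 mm high; point at its centre. To be left alone.
- driver_mid (a point): A screwdriver with a blue handle, 160 mm long, lying on the bench; point at its middle. To be left alone.
There are look-alikes about, which are no part of the job. Several things look just like the cover: the one meant starts nearest to the robot's base.

How it is judged:
By the outcome, as a careful person would: the job done as asked, in the order asked, and still so for the second after the job is handed in, with the robot touching nothing.
It also fails if it takes over 51 s, if anything falls off the work surface, if the arm or the gripper's body presses on something with over 40 N, if the wrist force passes 120 N, or if a joint passes its speed limit or range.

## Working session

There is one attempt and no reset: what is moved stays moved. The work goes in short steps, Python scripts to look and compute and a tool call to move; the robot and the scene stay as the last step left them, time stands still between calls to the robot, and variables do not carry over. Pictures are saved under pics/ and viewed, about 8 in all and at most 12, crops included, and the job is handed in when it is done.

Besides the shell and the picture viewer there is one more tool, called after ">>>" by a JSON object that holds its "api" and its "payload", one argument or row to a line. arm_command: Moves the arm, as the interface text tells. Its arguments: {"type":"object","properties":{"grip":{"type":"array","items":{"type":"number"}},"offset":{"type":"array","items":{"type":"array","items":{"type":"number"}}},"delta_rot":{"type":"array","items":{"type":"array","items":{"type":"number"}}},"squeeze":{"type":"number"}},"required":["grip","offset","delta_rot"]}

```bash
mkdir -p pics; cat > h.py <<'E'
import numpy as np, cv2
from bench import manip, eyes, close_job
def snap(n,f):
    c=eyes.calibration(n); p,d=eyes.read_camera(n)
    cv2.imwrite(f'pics/{f}.png',p[:,:,::-1]); np.savez(f'pics/{f}.npz',p=p,d=d,**{k:np.array(v) for k,v in c.items()}); return c,p,d
def load(f):
    z=np.load(f'pics/{f}.npz'); return {k:z[k] for k in z}
def world(z,u,v,depth=None,h=None):
    H=z['p'].shape[0]; f=H/2/np.tan(np.radians(float(z['vfov']))/2)
    r=np.array([(u-float(z['cx']))/f,-(v-float(z['cy']))/f,-1.]); E=z['extrinsics']
    if h is not None:
        w=E[:3,:3]@r; return E[:3,3]+w*(h-E[2,3])/w[2]
    if depth is None:
        ui,vi=int(round(u)),int(round(v)); a=z['d'][max(0,vi-1):vi+2,max(0,ui-1):ui+2]; depth=np.median(a[a>0])
    return E[:3,:3]@(r*depth)+E[:3,3]
E
python3 - <<'E'
from h import *
for n in('top','scene'):
    c,p,d=snap(n,n+'0'); print({k:(np.round(v,4).tolist()) if not isinstance(v,str) else v for k,v in c.items()})
s=manip.sense(); print(s)
E
```

```text
{'vfov': 44.2745, 'cx': 278.6581, 'cy': 192.9861, 'extrinsics': [[0.0178, 0.9777, -0.2091, 0.352], [-0.9998, 0.0163, -0.0088, -0.0387], [-0.0051, 0.2092, 0.9779, 1.3317], [0.0, 0.0, 0.0, 1.0]]}
{'vfov': 43.1575, 'cx': 281.7586, 'cy': 214.0214, 'extrinsics': [[-0.3077, -0.6728, 0.6728, 1.409], [0.9513, -0.2043, 0.2307, 0.2206], [-0.0178, 0.711, 0.7029, 0.8945], [0.0, 0.0, 0.0, 1.0]]}
{'clock': 0.1, 'q': array([69.50505078, 22.01131939,  0.93974455, 78.55509472, -0.3638409 ,
       79.53742736, -2.66401015]), 'joint_velocities': array([-0.10175896, -0.1737636 ,  0.033009  , -0.11193284,  0.08769343,
       -0.03374639, -0.07659373]), 'tau': array([ 3.06956601e-03, -6.29132509e+01,  8.47281888e-01, -3.72758853e+01,
        1.67525414e-02,  1.04302718e-02, -2.46402067e-05]), 'tcp_pos': array([ 0.18150322, -0.59759507,  0.23037095]), 'tool_rot': array([[ 9.56849176e-01,  2.90584591e-01, -4.99707781e-04],
       [ 2.90585021e-01, -9.56847679e-01,  1.69248175e-03],
       [ 1.36648881e-05, -1.76465737e-03, -9.99998443e-01]]), 'force': array([ 0.68990717, -0.06527901, -0.36119041]), 'torque': array([0.0457214 , 0.02209457, 0.03584483]), 'gripper_width': 0.08530515775140612}
```

View pics/top0.png

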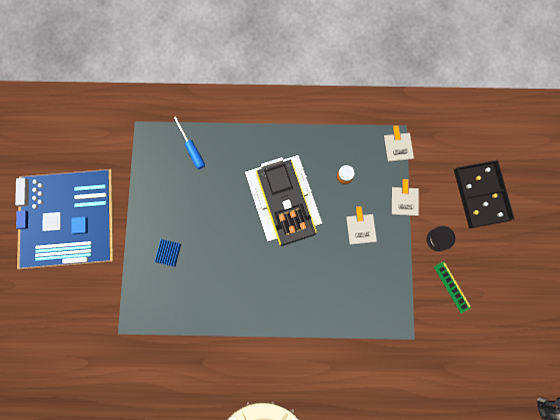

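View pics/scene0.png

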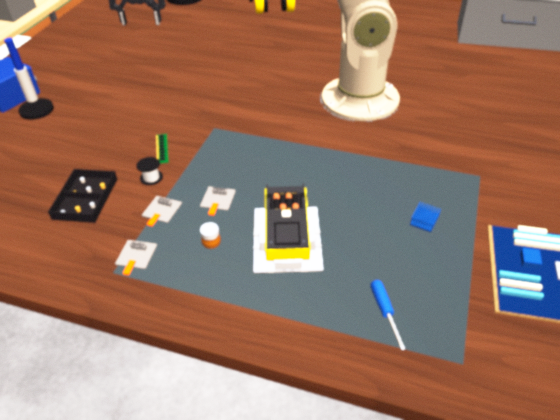

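```bash
python3 - <<'E'
from h import *
z=load('top0'); p=z['p'][:,:,::-1]
cv2.imwrite('pics/crop0.png',cv2.resize(p[140:260,240:400],None,fx=5,fy=5,interpolation=cv2.INTER_CUBIC))
for u,v in[(361,228),(346,174),(283,200),(290,242),(250,160),(300,235)]: print(u,v,world(z,u,v).round(4))
E
```

```text
361 228 [ 0.5469 -0.2418  0.0031]
346 174 [ 0.6797 -0.199   0.0457]
283 200 [ 0.6077 -0.0385  0.0521]
290 242 [ 0.5039 -0.0579  0.0329]
250 160 [7.256e-01 5.150e-02 4.000e-04]
300 235 [ 0.5196 -0.0823  0.0518]
```

View pics/crop0.png

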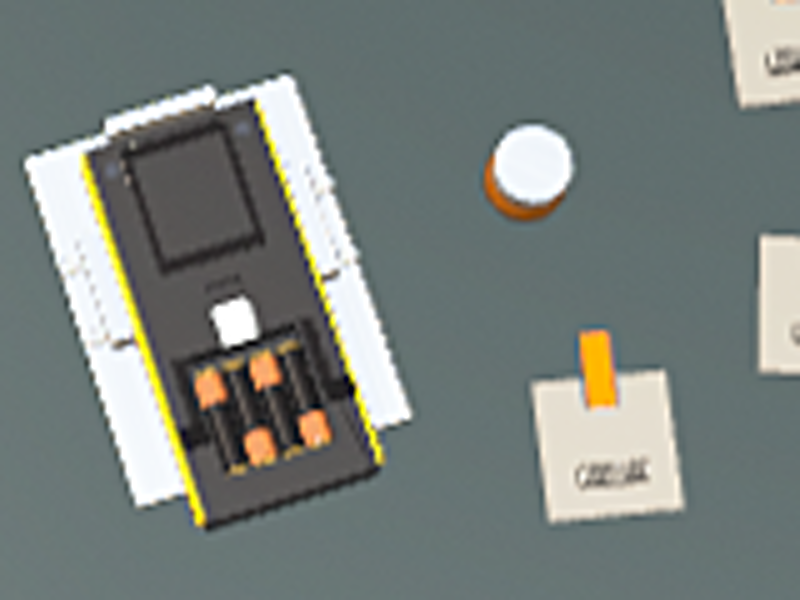

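```bash
cat >> h.py <<'E'
from scipy.spatial.transform import Rotation as R
def Rt(psi): # tool down, tool y at heading psi (deg)
    c,s=np.cos(np.radians(psi)),np.sin(np.radians(psi)); return np.array([[-s,c,0],[c,s,0],[0,0,-1]])@np.diag([1,1,1]) if np.linalg.det(np.array([[-s,c,0],[c,s,0],[0,0,-1]]))>0 else np.array([[s,c,0],[-c,s,0],[0,0,-1]])
def plan(p,psi,n=None,vmax=.040,wmax=.12):
    s=manip.sense(); P0=s['tcp_pos']; R0=s['tool_rot']; R1=Rt(psi); rv=R.from_matrix(R0.T@R1).as_rotvec()
    d=np.array(p)-P0; n=n or int(max(np.ceil(np.linalg.norm(d)/vmax),np.ceil(np.linalg.norm(rv)/wmax),1))
    print('t',round(s['clock'],2),'pos',P0.round(4),'psi',np.degrees(np.arctan2(R0[1,1],R0[0,1])).round(2),'F',s['force'].round(1),'w',round(s['gripper_width'],4),'n',n)
    st=R.from_rotvec(rv/n).as_matrix(); Rc=R0
    rows=[]
    for i in range(n):
        rows.append((100*Rc.T@d/n).round(2).tolist()); Rc=Rc@st
    print('off',rows if np.abs(rv).max()>.003 else rows[:1]); print('rot',(rv/n).round(4).tolist())
E
python3 - <<'E'
from h import *
print(Rt(0),Rt(90))
z=load('top0'); w=lambda x,y,h: world(z,240+x/5-.4,140+y/5-.4,h=h)[:2]
c=[w(531,381,.004),w(666,370,.004),w(684,510,.004),w(549,522,.004)]
print(np.round(c,4),np.mean(c,0)); a=(c[0]+c[1]-c[2]-c[3])/2; print(np.linalg.norm(a),np.linalg.norm(c[1]-c[0]),np.degrees(np.arctan2(a[1],a[0])))
m=[w(88,155,.055),w(258,102,.055),w(382,462,.055),w(200,525,.055)]
print(np.round(m,4)); a=(m[0]+m[1]-m[2]-m[3])/2; print(np.linalg.norm(a),np.linalg.norm(m[2]-m[3]),np.degrees(np.arctan2(a[1],a[0])))
print('ledge',w(235,320,.056))
plan([.55,-.245,.24],7)
E
```

```text
[[ 0.  1.  0.]
 [ 1.  0.  0.]
 [ 0.  0. -1.]] [[-1.000000e+00  6.123234e-17  0.000000e+00]
 [ 6.123234e-17  1.000000e+00  0.000000e+00]
 [ 0.000000e+00  0.000000e+00 -1.000000e+00]]
[[ 0.5781 -0.2027]
 [ 0.5851 -0.273 ]
 [ 0.5121 -0.2808]
 [ 0.5047 -0.2112]] [ 0.54501223 -0.24191295]
0.07365959545547157 0.07069438086685553 6.36926339347871
[[ 0.6826  0.0286]
 [ 0.712  -0.0578]
 [ 0.5273 -0.1219]
 [ 0.4944 -0.0319]]
0.19656749390149864 0.09584549283545049 18.46725262253005
ledge [ 0.59784771 -0.04769573]
t 0.1 pos [ 0.1815 -0.5976  0.2304] psi -73.11 F [ 0.7 -0.1 -0.4] w 0.0853 n 13
off [[3.5, -1.77, -0.07], [3.67, -1.39, -0.07], [3.8, -0.98, -0.07], [3.88, -0.57, -0.07], [3.92, -0.15, -0.07], [3.91, 0.27, -0.07], [3.86, 0.69, -0.07], [3.77, 1.1, -0.07], [3.63, 1.5, -0.07], [3.44, 1.88, -0.07], [3.22, 2.24, -0.07], [2.96, 2.57, -0.07], [2.67, 2.87, -0.07]]
rot [-0.0001, -0.0001, -0.1075]
```

>>> {"api": "arm_command", "payload": {
  "grip": [1,1,1,1,1,1,1],
  "offset": [
    [3.5,-1.8,0],
    [3.7,-1.4,0],
    [3.8,-1.0,0],
    [3.9,-0.6,0],
    [3.9,-0.15,0],
    [3.9,0.3,0],
    [3.85,0.7,0]
  ],
  "delta_rot": [
    [0,0,-0.1075],
    [0,0,-0.1075],
    [0,0,-0.1075],
    [0,0,-0.1075],
    [0,0,-0.1075],
    [0,0,-0.1075],
    [0,0,-0.1075]
  ]
}}

```text
clock: 0.68
tcp_pos: [0.381, -0.4061, 0.2311]
tool_rot: [[0.495, 0.869, -0.0], [0.869, -0.495, 0.0], [0.0, -0.001, -1.0]]
force: [1.7, -0.7, -0.2]
gripper_width: 0.0854
```

>>> {"api": "arm_command", "payload": {
  "grip": [1,1,1,1,1,1,1,1],
  "offset": [
    [3.8,1.1,0],
    [3.6,1.5,0],
    [3.4,1.9,0],
    [3.2,2.2,0],
    [3.0,2.6,0],
    [2.7,2.9,0],
    [0,0,0],
    [0,0,0]
  ],
  "delta_rot": [
    [0,0,-0.1075],
    [0,0,-0.1075],
    [0,0,-0.1075],
    [0,0,-0.1075],
    [0,0,-0.1075],
    [0,0,-0.1075],
    [0,0,0],
    [0,0,0]
  ]
}}

```text
clock: 1.35
tcp_pos: [0.5521, -0.2415, 0.2305]
tool_rot: [[-0.127, 0.992, -0.0], [0.992, 0.127, 0.002], [0.002, -0.0, -1.0]]
force: [-0.4, -1.2, 0.4]
gripper_width: 0.0854
```

```bash
python3 - <<'E'
from h import *
snap('wrist','w1'); plan([.55,-.245,.24],7)
E
```

```text
t 1.4 pos [ 0.5508 -0.2441  0.2306] psi 7.06 F [-0.4 -0.  -0.4] w 0.0855 n 1
off [[-0.08, -0.09, -0.94]]
rot [-0.001, -0.0009, 0.0011]
```

View pics/w1.png

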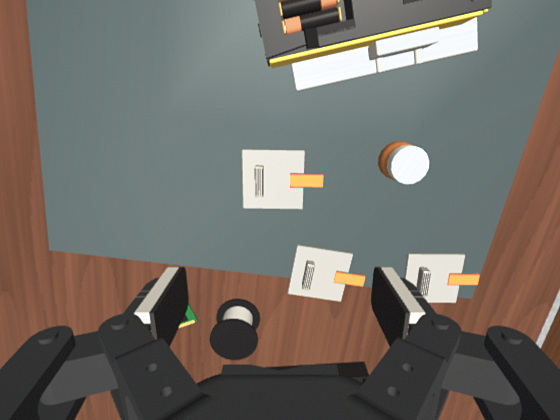

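```bash
python3 - <<'E'
from h import *
z=load('w1'); print(float(z['vfov']),z['cx'],z['cy'])
c=np.array([world(z,u,v,h=.004)[:2] for u,v in[(303,150.5),(304,208.5),(244.5,209),(243,151)]])
print(c.round(4),c.mean(0).round(4)); a=(c[0]+c[1]-c[2]-c[3])/2;b=(c[0]+c[3]-c[1]-c[2])/2; print(np.linalg.norm(a),np.linalg.norm(b),np.degrees(np.arctan2(a[1],a[0])),np.degrees(np.arctan2(b[1],b[0]))-90)
u=a/np.linalg.norm(a); print('rib pred',c.mean(0)-.016*u)
for q in[(270,170),(259,181),(258,170),(307,181),(320,181)]: print(q,world(z,*q).round(4))
p=z['p'][:,:,::-1]; cv2.imwrite('pics/c1.png',cv2.resize(p[135:225,225:345],None,fx=6,fy=6,interpolation=cv2.INTER_CUBIC))
E
```

```text
67.27531267931926 279.2886167506461 210.95272393021995
[[ 0.5758 -0.2038]
 [ 0.5875 -0.2729]
 [ 0.5154 -0.2829]
 [ 0.5069 -0.2133]] [ 0.5464 -0.2432]
0.07112362290293726 0.07010897598992803 7.877392671945804 8.305291859748678
rib pred [ 0.53055933 -0.24539852]
(270, 170) [ 0.5406 -0.2312  0.0043]
(259, 181) [ 0.5297 -0.243   0.0182]
(258, 170) [ 0.5272 -0.2304  0.0187]
(307, 181) [ 0.5857 -0.2383  0.0059]
(320, 181) [ 0.601  -0.2363  0.0058]
```

View pics/c1.png

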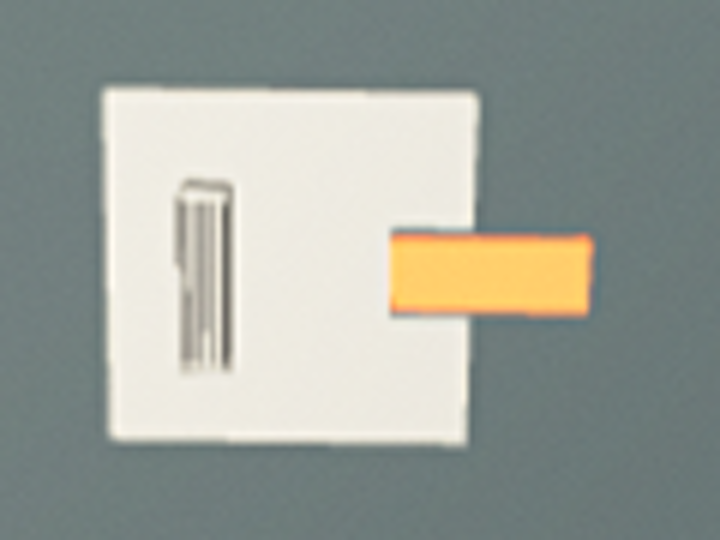

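```bash
python3 - <<'E'
from h import *
plan([.530,-.2445,.05],7.5,n=6)
E
```

```text
t 1.4 pos [ 0.5508 -0.2441  0.2306] psi 7.06 F [-0.4 -0.  -0.4] w 0.0855 n 6
off [[0.03, -0.34, 3.01], [0.03, -0.34, 3.01], [0.03, -0.34, 3.01], [0.04, -0.34, 3.01], [0.04, -0.34, 3.01], [0.04, -0.34, 3.01]]
rot [-0.0002, -0.0001, -0.0013]
```

>>> {"api": "arm_command", "payload": {
  "grip": [1,1,1,1,1,0.3,0.3,0.3],
  "offset": [
    [0.03,-0.34,3],
    [0.03,-0.34,3],
    [0.03,-0.34,3],
    [0.04,-0.34,3],
    [0.04,-0.34,3],
    [0.04,-0.34,3],
    [0,0,0],
    [0,0,0]
  ],
  "delta_rot": [
    [0,0,-0.0013],
    [0,0,-0.0013],
    [0,0,-0.0013],
    [0,0,-0.0013],
    [0,0,-0.0013],
    [0,0,-0.0013],
    [0,0,0],
    [0,0,0]
  ],
  "squeeze": 40
}}

```text
clock: 2.07
tcp_pos: [0.5279, -0.2466, 0.0503]
tool_rot: [[-0.126, 0.992, -0.004], [0.992, 0.126, 0.001], [0.001, -0.004, -1.0]]
force: [0.5, -0.4, 0.3]
gripper_width: 0.0558
```

```bash
python3 - <<'E'
from h import *
plan([.530,-.2445,.0065],7.5,n=4)
E
```

```text
t 2.07 pos [ 0.5279 -0.2466  0.0503] psi 7.25 F [ 0.5 -0.4  0.3] w 0.0558 n 4
off [[0.04, 0.06, 1.09], [0.04, 0.06, 1.09], [0.04, 0.06, 1.09], [0.04, 0.06, 1.09]]
rot [-0.0009, -0.0004, -0.0011]
```

>>> {"api": "arm_command", "payload": {
  "grip": [0.3,0.3,0.3,0.3,0.3,0.3],
  "offset": [
    [0.04,0.05,1.1],
    [0.04,0.05,1.1],
    [0.04,0.05,1.1],
    [0.04,0.05,1.0],
    [0,0,0],
    [0,0,0]
  ],
  "delta_rot": [
    [0,0,0],
    [0,0,0],
    [0,0,0],
    [0,0,0],
    [0,0,0],
    [0,0,0]
  ]
}}

```text
clock: 2.57
tcp_pos: [0.5314, -0.2432, 0.0076]
tool_rot: [[-0.129, 0.992, -0.001], [0.992, 0.129, 0.001], [0.001, -0.001, -1.0]]
force: [-0.3, 0.1, 0.2]
gripper_width: 0.0556
```

```bash
python3 - <<'E'
from h import *
snap('wrist','w2')
plan([.530,-.2445,.0065],7.5,n=1)
E
```

```text
t 2.62 pos [ 0.5319 -0.2435  0.0082] psi 7.42 F [-0.6 -0.3 -0. ] w 0.0554 n 1
off [[-0.08, -0.2, 0.17]]
rot [-0.0002, -0.0003, -0.0013]
```

View pics/w2.png

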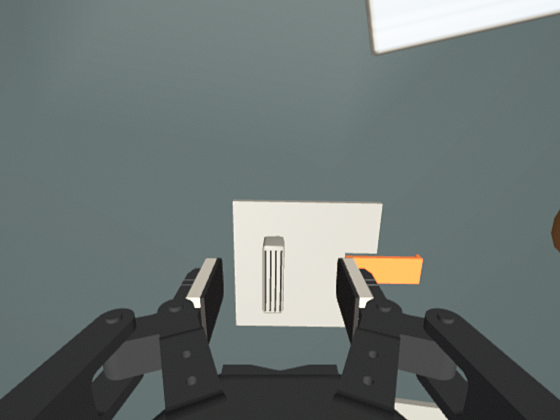

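>>> {"api": "arm_command", "payload": {
  "grip": [0.3,-1,-1,-1,-1,-1,-1,-1],
  "offset": [
    [-0.1,-0.2,0.15],
    [0,0,0],
    [0,0,0],
    [0,0,0],
    [0,0,0],
    [0,0,0],
    [0,0,0],
    [0,0,0]
  ],
  "delta_rot": [
    [0,0,0],
    [0,0,0],
    [0,0,0],
    [0,0,0],
    [0,0,0],
    [0,0,0],
    [0,0,0],
    [0,0,0]
  ]
}}

```text
clock: 3.28
tcp_pos: [0.5303, -0.245, 0.0072]
tool_rot: [[-0.129, 0.992, 0.001], [0.992, 0.129, -0.0], [-0.0, 0.001, -1.0]]
force: [-1.4, 0.0, 4.6]
gripper_width: 0.0087
```

>>> {"api": "arm_command", "payload": {
  "grip": [-1,-1,-1,-1],
  "offset": [
    [0,0,0],
    [0,0,0],
    [0,0,0],
    [0,0,0]
  ],
  "delta_rot": [
    [0,0,0],
    [0,0,0],
    [0,0,0],
    [0,0,0]
  ]
}}

```text
clock: 3.62
tcp_pos: [0.5304, -0.245, 0.0072]
tool_rot: [[-0.129, 0.992, 0.001], [0.992, 0.129, -0.0], [-0.0, 0.001, -1.0]]
force: [-1.0, 0.7, 5.3]
gripper_width: 0.0086
```

```bash
python3 - <<'E'
from h import *
plan([.50,-.17,.22],18.5)
E
```

```text
t 3.62 pos [ 0.5304 -0.245   0.0072] psi 7.41 F [-1.   0.7  5.3] w 0.0086 n 6
off [[1.3, -0.34, -3.55], [1.31, -0.3, -3.55], [1.32, -0.25, -3.55], [1.33, -0.21, -3.55], [1.34, -0.17, -3.55], [1.34, -0.13, -3.55]]
rot [0.0001, 0.0001, -0.0323]
```

>>> {"api": "arm_command", "payload": {
  "grip": [-1,-1,-1,-1,-1,-1,-1,-1],
  "offset": [
    [0,0,-1.5],
    [0,0,-3.5],
    [1.3,-0.3,-3.5],
    [1.3,-0.25,-3.5],
    [1.3,-0.2,-3.5],
    [1.3,-0.15,-3.5],
    [1.3,-0.1,-2],
    [0,0,0]
  ],
  "delta_rot": [
    [0,0,0],
    [0,0,0],
    [0,0,-0.04],
    [0,0,-0.04],
    [0,0,-0.04],
    [0,0,-0.04],
    [0,0,-0.033],
    [0,0,0]
  ]
}}

```text
clock: 4.28
tcp_pos: [0.5087, -0.1807, 0.2221]
tool_rot: [[-0.322, 0.947, 0.007], [0.947, 0.322, -0.002], [-0.004, 0.006, -1.0]]
force: [1.4, 0.1, -0.1]
gripper_width: 0.0086
```

```bash
python3 - <<'E'
from h import *
z=load('w1'); print(z['extrinsics'].round(3).tolist())
snap('wrist','w3')
plan([.50,-.17,.22],18.5)
E
```

```text
[[0.992, -0.123, -0.038, 0.543], [0.129, 0.948, 0.291, -0.167], [0.0, -0.294, 0.956, 0.374], [0.0, 0.0, 0.0, 1.0]]
t 4.33 pos [ 0.5079 -0.1821  0.2194] psi 18.61 F [ 0.1 -0.3 -1. ] w 0.0084 n 1
off [[1.39, -0.36, -0.07]]
rot [0.0036, 0.0031, 0.002]
```

View pics/w3.png

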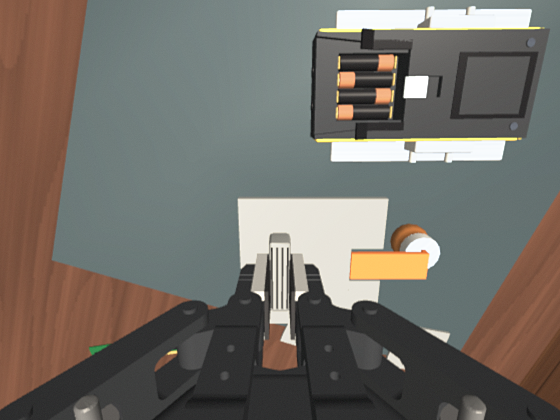

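```bash
python3 - <<'E'
from h import *
z=load('w3'); p=z['p'][:,:,::-1]; cv2.imwrite('pics/c3.png',cv2.resize(p[0:180,300:560],None,fx=3,fy=3,interpolation=cv2.INTER_CUBIC))
for q in[(325,85),(360,133),(365,38),(330,38),(330,132),(416,87),(430,60),(430,115),(403,88),(440,88),(330,31),(330,139),(500,139),(500,30),(300,220),(250,205),(250,315),(380,205)]: print(q,world(z,*q).round(4))
E
```

```text
(325, 85) [ 0.5181 -0.073   0.0547]
(360, 133) [ 0.5625 -0.1023  0.0658]
(365, 38) [ 0.5354 -0.0287  0.0662]
(330, 38) [ 0.5081 -0.0358  0.0554]
(330, 132) [ 0.5371 -0.1104  0.0588]
(416, 87) [ 0.5972 -0.0478  0.0566]
(430, 60) [ 0.5978 -0.0244  0.06  ]
(430, 115) [ 0.619  -0.0662  0.0603]
(403, 88) [ 0.588  -0.0515  0.0515]
(440, 88) [ 0.6174 -0.042   0.0589]
(330, 31) [ 0.5061 -0.0308  0.0555]
(330, 139) [ 0.5405 -0.1165  0.0532]
(500, 139) [ 0.6971 -0.0632  0.0527]
(500, 30) [0.6439 0.0162 0.0604]
(300, 220) [ 0.5108 -0.1533  0.2194]
(250, 205) [ 0.4855 -0.1539  0.2194]
(250, 315) [ 0.4961 -0.1725  0.276 ]
(380, 205) [ 0.5446 -0.1337  0.2197]
```

View pics/c3.png

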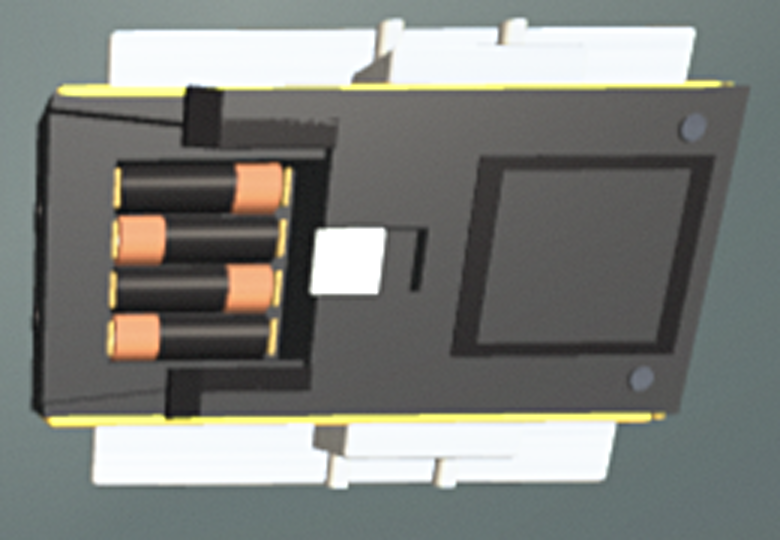

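```bash
python3 - <<'E'
from h import *
z=load('w3'); w=lambda x,y,h: world(z,300+(x+.5)/3-.5,(y+.5)/3-.5,h=h)[:2]
ang=lambda a:np.degrees(np.arctan2(a[1],a[0]))
T=[w(60,91,.054),w(720,85,.054)];B=[w(50,420,.054),w(655,416,.054)]
print('yaws',ang(T[1]-T[0]),ang(B[1]-B[0]))
for psi in [18.5]:
  u=np.array([np.cos(np.radians(psi)),np.sin(np.radians(psi))]); n=np.array([-u[1],u[0]])
  O=np.array([.55,-.06]); f=lambda a:(round(1e3*(a-O)@u,1),round(1e3*(a-O)@n,1))
  print('T',[f(a) for a in T],'B',[f(a) for a in B])
  P=dict(deckT=(50,110,.054),deckB=(46,405,.054),fT=(185,118,.068),fB=(168,393,.068),rT=(222,118,.0675),rB=(200,393,.0675),wallT=(328,152,.060),wallB=(308,390,.060),rampL=(312,261,.0545),ledgeR=(383,261,.0565),ledT=(350,228,.0565),ledB=(347,294,.0565),lipin_T=(220,148,.0675),lipin_B=(200,367,.0675),cellT=(200,163,.054),cellB=(200,362,.054))
  for k,v in P.items(): print(k,f(w(*v)))
z0=load('top0'); w0=lambda x,y,h: world(z0,240+x/5-.4,140+y/5-.4,h=h)[:2]
print('top yellow',[f(w0(*a,.054)) for a in[(86,155),(200,525),(258,102),(380,465)]],'ledge',f(w0(235,320,.056)))
E
```

```text
yaws 19.401475978763465 19.198753083285233
T [(np.float64(-41.2), np.float64(42.7)), (np.float64(151.9), np.float64(45.7))] B [(np.float64(-40.2), np.float64(-51.3)), (np.float64(155.0), np.float64(-48.9))]
deckT (np.float64(-43.9), np.float64(37.7))
deckB (np.float64(-41.7), np.float64(-46.6))
fT (np.float64(-7.4), np.float64(33.1))
fB (np.float64(-6.3), np.float64(-41.9))
rT (np.float64(3.1), np.float64(33.3))
rB (np.float64(3.6), np.float64(-41.8))
wallT (np.float64(37.0), np.float64(26.2))
wallB (np.float64(39.5), np.float64(-41.1))
rampL (np.float64(38.1), np.float64(-3.1))
ledgeR (np.float64(59.0), np.float64(-3.1))
ledT (np.float64(47.7), np.float64(6.1))
ledB (np.float64(49.3), np.float64(-12.6))
lipin_T (np.float64(3.3), np.float64(25.7))
lipin_B (np.float64(3.0), np.float64(-34.2))
cellT (np.float64(1.4), np.float64(24.0))
cellB (np.float64(6.5), np.float64(-33.0))
top yellow [(np.float64(154.4), np.float64(42.9)), (np.float64(-43.7), np.float64(44.3)), (np.float64(154.6), np.float64(-49.5)), (np.float64(-42.2), np.float64(-50.2))] ledge (np.float64(49.3), np.float64(-3.5))
```

```bash
python3 - <<'E'
from h import *
z=load('w3'); z1=load('w1'); P1=np.array([.5508,-.2441,.2306]); R1=Rt(7.06)
rel=R1.T@z1['extrinsics'][:3,:3]; t=R1.T@(z1['extrinsics'][:3,3]-P1)
E=z['extrinsics']; Rw=E[:3,:3]@rel.T; tcp=E[:3,3]-Rw@t; print('tcp@pic',tcp.round(4),Rw.round(3).tolist())
p=z['p'][:,:,::-1]; cv2.imwrite('pics/c4.png',cv2.resize(p[190:330,230:440],None,fx=3.8,fy=3.8,interpolation=cv2.INTER_CUBIC))
psi=np.degrees(np.arctan2(Rw[1,1],Rw[0,1]))
T=lambda u,v,h: (1e3*Rw.T@(world(z,u,v,h=h)-tcp)).round(1)
h=tcp[2]-.003
print(psi)
for n,q in dict(TL=(238,198.5),TR=(387.5,198.5),BR=(378.5,323),BL=(241,323),tonT=(428,252),tonB=(427,280),tonTl=(351,252)).items(): print(n,T(*q,h),world(z,*q).round(4)[2])
E
```

```text
tcp@pic [ 0.5079 -0.1836  0.2222] [[-0.318, 0.948, 0.008], [0.948, 0.318, -0.004], [-0.007, 0.006, -1.0]]
18.52673443115225
TL [ 38.5 -17.5   2.6] 0.2175
TR [38.8 54.1  3.1] 0.002
BR [-31.6  56.8   3.6] 0.2811
BL [-31.6 -18.2   3.1] 0.2798
tonT [10.9 77.7  3.4] 0.2204
tonB [-5.1 79.5  3.5] 0.0004
tonTl [10.8 38.6  3.2] 0.2194
```

View pics/c4.png

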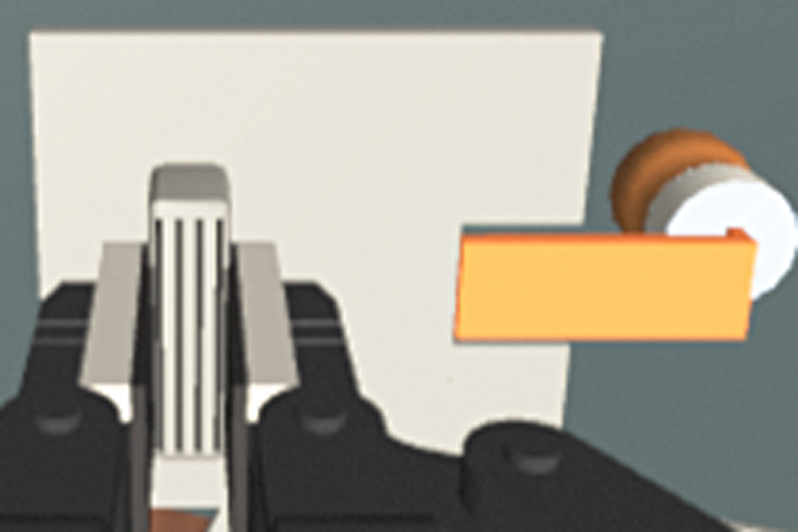

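```bash
python3 - <<'E'
from h import *
plan([.4859,-.0888,.10],19.2,n=5)
E
```

```text
t 4.33 pos [ 0.5079 -0.1821  0.2194] psi 18.61 F [ 0.1 -0.3 -1. ] w 0.0084 n 5
off [[1.92, 0.17, 2.38], [1.91, 0.18, 2.38], [1.91, 0.18, 2.38], [1.91, 0.19, 2.39], [1.91, 0.19, 2.39]]
rot [0.0007, 0.0006, -0.0021]
```

>>> {"api": "arm_command", "payload": {
  "grip": [-1,-1,-1,-1,-1,-1,-1,-1],
  "offset": [
    [2.4,0.2,0.5],
    [2.4,0.2,1.4],
    [2.4,0.2,2.5],
    [2.4,0.3,2.5],
    [0,0,2.5],
    [0,0,2.5],
    [0,0,0],
    [0,0,0]
  ],
  "delta_rot": [
    [0,0,-0.003],
    [0,0,-0.003],
    [0,0,-0.003],
    [0,0,-0.002],
    [0,0,0],
    [0,0,0],
    [0,0,0],
    [0,0,0]
  ]
}}

```text
clock: 5.0
tcp_pos: [0.4826, -0.0896, 0.096]
tool_rot: [[-0.326, 0.945, -0.005], [0.945, 0.326, 0.002], [0.003, -0.004, -1.0]]
force: [0.5, -0.5, 0.3]
gripper_width: 0.0086
```

```bash
python3 - <<'E'
from h import *
plan([.4859,-.0888,.076],19.2,n=2)
E
```

```text
t 5.0 pos [ 0.4826 -0.0896  0.096 ] psi 19.05 F [ 0.5 -0.5  0.3] w 0.0086 n 2
off [[-0.02, 0.17, 1.0], [-0.02, 0.17, 1.0]]
rot [-0.002, -0.0015, -0.0013]
```

>>> {"api": "arm_command", "payload": {
  "grip": [-1,-1,-1,-1,-1,-1,-1],
  "offset": [
    [0,0.1,1],
    [0,0.1,1],
    [0,0,0],
    [0,0,0],
    [0,0,0],
    [0,0,0],
    [0,0,0]
  ],
  "delta_rot": [
    [0,0,0],
    [0,0,0],
    [0,0,0],
    [0,0,0],
    [0,0,0],
    [0,0,0],
    [0,0,0]
  ]
}}

```text
clock: 5.58
tcp_pos: [0.4866, -0.0889, 0.0783]
tool_rot: [[-0.327, 0.945, 0.001], [0.945, 0.327, -0.0], [-0.001, 0.001, -1.0]]
force: [-0.0, -0.6, -0.3]
gripper_width: 0.0089
```

```bash
python3 - <<'E'
from h import *
snap('wrist','w5')
plan([.4859,-.0888,.076],19.2,n=2)
p=load('w5')['p'][:,:,::-1]; cv2.imwrite('pics/v5.png',cv2.resize(p[60:340,180:],None,fx=2.1,fy=2.1,interpolation=cv2.INTER_CUBIC))
E
```

```text
t 5.63 pos [ 0.4866 -0.0889  0.0783] psi 19.09 F [ 0.2 -0.2 -0.3] w 0.0089 n 2
off [[0.02, -0.03, 0.11]]
rot [0.0003, 0.0002, -0.0009]
```

View pics/v5.png

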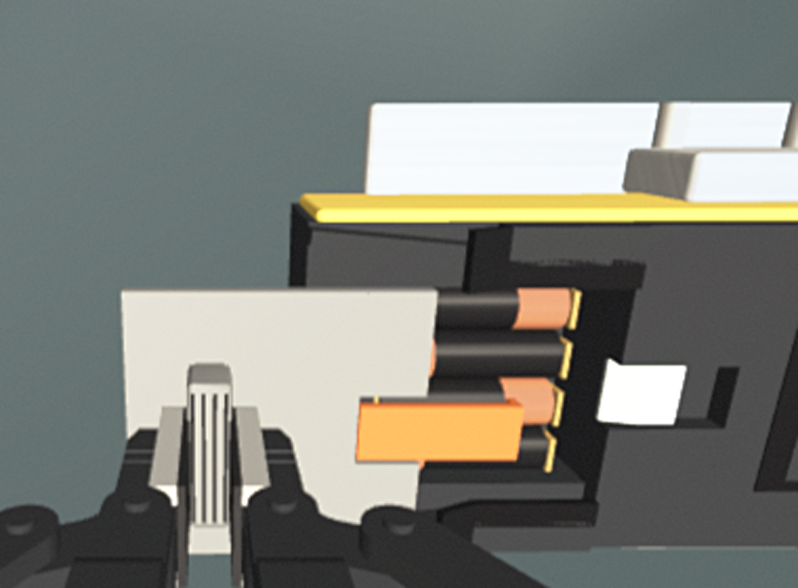

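```bash
python3 - <<'E'
from h import *
z=load('w5'); w=lambda x,y,h: world(z,180+(x+.5)/2.1-.5,60+(y+.5)/2.1-.5,h=h)[:2]
psi=19.09;u=np.array([np.cos(np.radians(psi)),np.sin(np.radians(psi))]); n=np.array([-u[1],u[0]]); O=np.array([.4866,-.0889])
f=lambda x,y,h: (1e3*np.array([(w(x,y,h)-O)@u,(w(x,y,h)-O)@n])).round(1)
h=.0753
for k,v in dict(TL=(122,290,h),TR=(437,290,h),noseB=(416,500,h),tonTR=(523,404,h),tonBR=(520,462,h),ribbackT=(190,385,h+.014),ribfrontT=(230,385,h+.014),
 ledTL=(607,362,.0545),ledBL=(598,418,.0545),ledTR=(686,367,.0565),ledBR=(675,425,.0565),wallT=(634,289,.06),wallB=(585,497,.06),
 yel1=(325,221,.054),yel2=(797,213,.054),flT=(468,290,.060),rT=(511,265,.0675),rTend=(645,264,.0675),rBin=(597,501,.0675),rBst=(473,500,.0675),deck=(304,230,.054),deck2=(304,287,.054)).items(): print(k,f(*v))
for x,y in [(320,215),(600,215),(400,260),(600,275),(640,390),(560,512),(700,300),(450,330),(300,330),(450,435)]:
  print((x,y),world(z,180+x/2.1,60+y/2.1)[2].round(4))
E
```

```text
TL [-19.1  36.3]
TR [52.6 36.4]
noseB [ 53.  -18.4]
tonTR [76.3  8. ]
tonBR [77.7 -7.6]
ribbackT [-3.4 18.9]
ribfrontT [ 5.2 18.9]
ledTL [107.9  10.9]
ledBL [108.4  -5.7]
ledTR [128.   10.2]
ledBR [128.6  -6.8]
wallT [107.7  32.6]
wallB [105.5 -27.2]
yel1 [30.  48.7]
yel2 [149.   50.9]
flT [65.9 32.3]
rT [72.4 40.5]
rTend [104.1  40.7]
rBin [104.  -23.7]
rBst [ 71.  -23.4]
deck [24.8 46.4]
deck2 [25.5 31.5]
(320, 215) 0.0531
(600, 215) 0.0532
(400, 260) 0.0547
(600, 275) 0.0623
(640, 390) 0.0566
(560, 512) 0.0622
(700, 300) 0.0608
(450, 330) 0.0459
(300, 330) 0.0758
(450, 435) 0.0769
```

>>> {"api": "arm_command", "payload": {
  "grip": [-1,-1,-1,-1,-1,-1],
  "offset": [
    [0.14,0,0.5],
    [0,0,0.5],
    [0,0,0.5],
    [0,0,0.1],
    [0,0,0],
    [0,0,0]
  ],
  "delta_rot": [
    [0,0,0],
    [0,0,0],
    [0,0,0],
    [0,0,0],
    [0,0,0],
    [0,0,0]
  ]
}}

```text
clock: 6.13
tcp_pos: [0.4857, -0.0874, 0.0616]
tool_rot: [[-0.327, 0.945, -0.0], [0.945, 0.327, 0.0], [0.0, -0.0, -1.0]]
force: [0.4, -0.7, -0.8]
gripper_width: 0.009
```

>>> {"api": "arm_command", "payload": {
  "grip": [-1,-1,-1],
  "offset": [
    [0,0,0.1],
    [0,0,0],
    [0,0,0]
  ],
  "delta_rot": [
    [0,0,0],
    [0,0,0],
    [0,0,0]
  ]
}}

```text
clock: 6.38
tcp_pos: [0.486, -0.0875, 0.0611]
tool_rot: [[-0.327, 0.945, 0.0], [0.945, 0.327, -0.0], [-0.0, 0.0, -1.0]]
force: [-1.1, 0.4, 2.2]
gripper_width: 0.0086
```

>>> {"api": "arm_command", "payload": {
  "grip": [-1,-1,-1,-1,-1],
  "offset": [
    [0,0.3,0],
    [0,0.3,0],
    [0,0.3,0],
    [0,0.3,0],
    [0,0,0]
  ],
  "delta_rot": [
    [0,0,0],
    [0,0,0],
    [0,0,0],
    [0,0,0],
    [0,0,0]
  ]
}}

```text
clock: 6.8
tcp_pos: [0.4982, -0.0833, 0.0611]
tool_rot: [[-0.328, 0.945, 0.001], [0.945, 0.328, 0.0], [-0.0, 0.001, -1.0]]
force: [0.9, -0.4, 2.9]
gripper_width: 0.0087
```

>>> {"api": "arm_command", "payload": {
  "grip": [-1,-1,-1,-1],
  "offset": [
    [0,0.2,0],
    [0,0.2,0],
    [0,0.2,0],
    [0,0,0]
  ],
  "delta_rot": [
    [0,0,0],
    [0,0,0],
    [0,0,0],
    [0,0,0]
  ]
}}

```text
clock: 7.13
tcp_pos: [0.5034, -0.0815, 0.0611]
tool_rot: [[-0.327, 0.945, 0.001], [0.945, 0.327, -0.0], [-0.0, 0.001, -1.0]]
force: [-0.6, -0.9, 6.1]
gripper_width: 0.0091
```

>>> {"api": "arm_command", "payload": {
  "grip": [-1,-1,-1,-1],
  "offset": [
    [0,0,-0.04],
    [0,0.2,0],
    [0,0.2,0],
    [0,0,0]
  ],
  "delta_rot": [
    [0,0,0],
    [0,0,0],
    [0,0,0],
    [0,0,0]
  ]
}}

```text
clock: 7.47
tcp_pos: [0.507, -0.08, 0.0612]
tool_rot: [[-0.327, 0.945, 0.0], [0.945, 0.327, 0.0], [0.0, 0.0, -1.0]]
force: [0.6, 0.2, 2.4]
gripper_width: 0.0085
```

```bash
python3 - <<'E'
from h import *
s=manip.sense(); Rr=s['tool_rot']; print(s['clock'],(Rr.T@s['force']).round(2),(Rr.T@s['torque']).round(3),s['tcp_pos'].round(4))
E
```

```text
7.4667 [-0.04  0.61 -2.4 ] [-0.133 -0.027 -0.047] [ 0.507  -0.08    0.0612]
```

>>> {"api": "arm_command", "payload": {
  "grip": [-1,-1,-1,-1,-1],
  "offset": [
    [0,0.2,0],
    [0,0.2,0],
    [0,0.2,0],
    [0,0.2,0],
    [0,0,0]
  ],
  "delta_rot": [
    [0,0,0],
    [0,0,0],
    [0,0,0],
    [0,0,0],
    [0,0,0]
  ]
}}

```text
clock: 7.88
tcp_pos: [0.5147, -0.0774, 0.0612]
tool_rot: [[-0.327, 0.945, 0.001], [0.945, 0.327, 0.0], [0.0, 0.001, -1.0]]
force: [0.8, -0.1, 1.3]
gripper_width: 0.009
```

```bash
cat > f.py <<'E'
from h import *
s=manip.sense(); Rr=s['tool_rot']; u=Rr[:,1]; d=s['tcp_pos']-np.array([.486,-.0875,.0611]); print(s['clock'],'F',(Rr.T@s['force']).round(2),'M',(Rr.T@s['torque']).round(3),s['tcp_pos'].round(4),'travel',(1e3*d@u).round(1),'lat',(1e3*d@Rr[:,0]).round(1),'psi',np.degrees(np.arctan2(u[1],u[0])).round(2))
E
python3 f.py
```

```text
7.8833 F [-0.33  0.78 -1.28] M [-0.217 -0.004  0.055] [ 0.5147 -0.0774  0.0612] travel 30.4 lat 0.2 psi 19.12
```

>>> {"api": "arm_command", "payload": {
  "grip": [-1,-1,-1,-1],
  "offset": [
    [0,0.15,0],
    [0,0.15,0],
    [0,0.15,0],
    [0,0,0]
  ],
  "delta_rot": [
    [0,0,0],
    [0,0,0],
    [0,0,0],
    [0,0,0]
  ]
}}

```text
clock: 8.22
tcp_pos: [0.5187, -0.0761, 0.0612]
tool_rot: [[-0.327, 0.945, 0.0], [0.945, 0.327, 0.0], [0.0, 0.0, -1.0]]
force: [-0.6, -0.2, 1.8]
gripper_width: 0.0089
```

>>> {"api": "arm_command", "payload": {
  "grip": [-1,-1,-1,-1],
  "offset": [
    [0,0.15,0],
    [0,0.15,0],
    [0,0.1,0],
    [0,0,0]
  ],
  "delta_rot": [
    [0,0,0],
    [0,0,0],
    [0,0,0],
    [0,0,0]
  ]
}}

```text
clock: 8.55
tcp_pos: [0.5225, -0.0748, 0.0613]
tool_rot: [[-0.327, 0.945, 0.0], [0.945, 0.327, 0.0], [-0.0, 0.0, -1.0]]
force: [-1.2, -0.5, 5.1]
gripper_width: 0.0087
```

```bash
python3 f.py
```

```text
8.55 F [-0.08 -1.33 -5.11] M [ 0.211 -0.039 -0.02 ] [ 0.5225 -0.0748  0.0613] travel 38.6 lat 0.0 psi 19.1
```

>>> {"api": "arm_command", "payload": {
  "grip": [-1,-1,-1,-1],
  "offset": [
    [0,0.15,0],
    [0,0.15,0],
    [0,0.1,0],
    [0,0,0]
  ],
  "delta_rot": [
    [0,0,0],
    [0,0,0],
    [0,0,0],
    [0,0,0]
  ]
}}

```text
clock: 8.88
tcp_pos: [0.5262, -0.0736, 0.0614]
tool_rot: [[-0.327, 0.945, 0.0], [0.945, 0.327, -0.0], [-0.0, 0.0, -1.0]]
force: [-2.6, -0.8, 6.0]
gripper_width: 0.0088
```

>>> {"api": "arm_command", "payload": {
  "grip": [-1,-1,-1,-1],
  "offset": [
    [0,0.15,0],
    [0,0.15,0],
    [0,0.1,0],
    [0,0,0]
  ],
  "delta_rot": [
    [0,0,0],
    [0,0,0],
    [0,0,0],
    [0,0,0]
  ]
}}

```text
clock: 9.22
tcp_pos: [0.5304, -0.0722, 0.0616]
tool_rot: [[-0.327, 0.945, 0.001], [0.945, 0.327, 0.0], [-0.0, 0.001, -1.0]]
force: [-1.2, -0.8, 5.3]
gripper_width: 0.0086
```

```bash
python3 f.py
```

```text
9.2167 F [-0.39 -1.4  -5.3 ] M [ 0.04  -0.055  0.032] [ 0.5304 -0.0722  0.0616] travel 47.0 lat -0.0 psi 19.1
```

Forces are low; on the ledge now, about 6–7 mm from home.

>>> {"api": "arm_command", "payload": {
  "grip": [-1,-1,-1],
  "offset": [
    [0,0.1,0],
    [0,0.1,0],
    [0,0,0]
  ],
  "delta_rot": [
    [0,0,0],
    [0,0,0],
    [0,0,0]
  ]
}}

```text
clock: 9.47
tcp_pos: [0.5321, -0.0715, 0.0615]
tool_rot: [[-0.327, 0.945, 0.001], [0.945, 0.327, 0.0], [-0.0, 0.001, -1.0]]
force: [-1.2, -0.6, 5.4]
gripper_width: 0.0089
```

>>> {"api": "arm_command", "payload": {
  "grip": [-1,-1,-1],
  "offset": [
    [0,0.1,0],
    [0,0.1,0],
    [0,0,0]
  ],
  "delta_rot": [
    [0,0,0],
    [0,0,0],
    [0,0,0]
  ]
}}

```text
clock: 9.72
tcp_pos: [0.534, -0.0709, 0.0615]
tool_rot: [[-0.327, 0.945, 0.001], [0.945, 0.327, 0.0], [-0.0, 0.001, -1.0]]
force: [-2.6, -0.5, 6.1]
gripper_width: 0.0087
```

```bash
python3 f.py
```

```text
9.7167 F [ 0.44 -2.64 -6.1 ] M [ 0.043 -0.017  0.042] [ 0.534  -0.0709  0.0615] travel 50.8 lat -0.1 psi 19.1
```

>>> {"api": "arm_command", "payload": {
  "grip": [-1,-1,-1],
  "offset": [
    [0,0.1,0],
    [0,0,0],
    [0,0,0]
  ],
  "delta_rot": [
    [0,0,0],
    [0,0,0],
    [0,0,0]
  ]
}}

```text
clock: 9.97
tcp_pos: [0.5349, -0.0706, 0.0615]
tool_rot: [[-0.327, 0.945, 0.001], [0.945, 0.327, 0.0], [-0.0, 0.001, -1.0]]
force: [-1.4, -0.8, 5.1]
gripper_width: 0.009
```

>>> {"api": "arm_command", "payload": {
  "grip": [-1,-1,-1],
  "offset": [
    [0,0.1,0],
    [0,0,0],
    [0,0,0]
  ],
  "delta_rot": [
    [0,0,0],
    [0,0,0],
    [0,0,0]
  ]
}}

```text
clock: 10.22
tcp_pos: [0.5359, -0.0703, 0.0615]
tool_rot: [[-0.327, 0.945, 0.001], [0.945, 0.327, 0.0], [-0.0, 0.001, -1.0]]
force: [-0.8, -0.5, 4.6]
gripper_width: 0.0086
```

```bash
python3 f.py
```

```text
10.2167 F [-0.2  -0.95 -4.6 ] M [ 0.107 -0.057 -0.018] [ 0.5359 -0.0703  0.0615] travel 52.8 lat -0.1 psi 19.1
```

>>> {"api": "arm_command", "payload": {
  "grip": [-1,-1,-1],
  "offset": [
    [0,0.1,0],
    [0,0,0],
    [0,0,0]
  ],
  "delta_rot": [
    [0,0,0],
    [0,0,0],
    [0,0,0]
  ]
}}

```text
clock: 10.47
tcp_pos: [0.5368, -0.0697, 0.0612]
tool_rot: [[-0.327, 0.945, 0.001], [0.945, 0.327, 0.0], [0.0, 0.001, -1.0]]
force: [1.3, 0.7, 1.8]
gripper_width: 0.0085
```

>>> {"api": "arm_command", "payload": {
  "grip": [-1,-1,-1],
  "offset": [
    [0,0.1,0],
    [0,0,0],
    [0,0,0]
  ],
  "delta_rot": [
    [0,0,0],
    [0,0,0],
    [0,0,0]
  ]
}}

```text
clock: 10.72
tcp_pos: [0.5373, -0.0696, 0.0612]
tool_rot: [[-0.327, 0.945, -0.0], [0.945, 0.327, 0.0], [0.0, -0.0, -1.0]]
force: [-0.6, -0.1, 3.6]
gripper_width: 0.0085
```

```bash
python3 f.py
```

```text
10.7167 F [ 0.06 -0.62 -3.55] M [0.119 0.022 0.006] [ 0.5373 -0.0696  0.0612] travel 54.3 lat 0.1 psi 19.1
```

>>> {"api": "arm_command", "payload": {
  "grip": [-1,-1,-1],
  "offset": [
    [0,0.06,0],
    [0,0,0],
    [0,0,0]
  ],
  "delta_rot": [
    [0,0,0],
    [0,0,0],
    [0,0,0]
  ]
}}

```text
clock: 10.97
tcp_pos: [0.5378, -0.0695, 0.0612]
tool_rot: [[-0.327, 0.945, -0.0], [0.945, 0.327, 0.0], [0.0, -0.0, -1.0]]
force: [-1.4, -0.6, 4.0]
gripper_width: 0.0087
```

>>> {"api": "arm_command", "payload": {
  "grip": [-1,-1,-1],
  "offset": [
    [0,0.05,0],
    [0,0,0],
    [0,0,0]
  ],
  "delta_rot": [
    [0,0,0],
    [0,0,0],
    [0,0,0]
  ]
}}

```text
clock: 11.22
tcp_pos: [0.5383, -0.0693, 0.0612]
tool_rot: [[-0.327, 0.945, -0.0], [0.945, 0.327, 0.0], [0.0, -0.0, -1.0]]
force: [-1.5, -0.7, 4.1]
gripper_width: 0.0087
```

```bash
python3 f.py
```

```text
11.2167 F [-0.14 -1.61 -4.08] M [ 0.42   0.001 -0.001] [ 0.5383 -0.0693  0.0612] travel 55.3 lat 0.1 psi 19.1
```

>>> {"api": "arm_command", "payload": {
  "grip": [-1,-1,-1],
  "offset": [
    [0,0.05,0],
    [0,0,0],
    [0,0,0]
  ],
  "delta_rot": [
    [0,0,0],
    [0,0,0],
    [0,0,0]
  ]
}}

```text
clock: 11.47
tcp_pos: [0.5384, -0.0693, 0.0612]
tool_rot: [[-0.327, 0.945, -0.001], [0.945, 0.327, -0.0], [0.0, -0.001, -1.0]]
force: [-4.1, -1.8, 5.5]
gripper_width: 0.0089
```

```bash
python3 f.py
```

```text
11.4667 F [-0.37 -4.44 -5.49] M [ 0.824  0.074 -0.069] [ 0.5384 -0.0693  0.0612] travel 55.4 lat 0.0 psi 19.09
```

>>> {"api": "arm_command", "payload": {
  "grip": [-1,-0.5,-0.4,-0.3,-0.2,-0.2,-0.2],
  "offset": [
    [0,-0.03,0],
    [0,0,0],
    [0,0,0],
    [0,0,0],
    [0,0,0],
    [0,0,-0.3],
    [0,0,-1]
  ],
  "delta_rot": [
    [0,0,0],
    [0,0,0],
    [0,0,0],
    [0,0,0],
    [0,0,0],
    [0,0,0],
    [0,0,0]
  ]
}}

```text
clock: 12.05
tcp_pos: [0.5375, -0.0691, 0.0733]
tool_rot: [[-0.327, 0.945, -0.003], [0.945, 0.327, 0.001], [0.002, -0.002, -1.0]]
force: [-0.1, -0.4, -0.2]
gripper_width: 0.034
```

>>> {"api": "arm_command", "payload": {
  "grip": [-0.2,-0.2,-0.2,-0.2,-0.2,-0.2],
  "offset": [
    [0,0,-3],
    [0,0,-4],
    [-2,0,-4],
    [-2,0,-2],
    [0,0,0],
    [0,0,0]
  ],
  "delta_rot": [
    [0,0,0],
    [0,0,0],
    [0,0,0],
    [0,0,0],
    [0,0,0],
    [0,0,0]
  ]
}}

```text
clock: 12.55
tcp_pos: [0.5522, -0.1071, 0.2038]
tool_rot: [[-0.325, 0.946, 0.004], [0.946, 0.325, -0.001], [-0.002, 0.003, -1.0]]
force: [0.0, -0.0, 0.2]
gripper_width: 0.0341
```

```bash
python3 - <<'E'
from h import *
snap('wrist','w6'); print(manip.sense()['tcp_pos'],manip.sense()['force'],manip.sense()['gripper_width'])
p=load('w6')['p'][:,:,::-1]; cv2.imwrite('pics/v6.png',cv2.resize(p[20:320,180:560],None,fx=2,fy=2,interpolation=cv2.INTER_CUBIC))
E
```

```text
[ 0.55126176 -0.10577099  0.2021833 ] [-0.37063454  0.66878114 -1.10915819] 0.034834448444820004
```

View pics/v6.png

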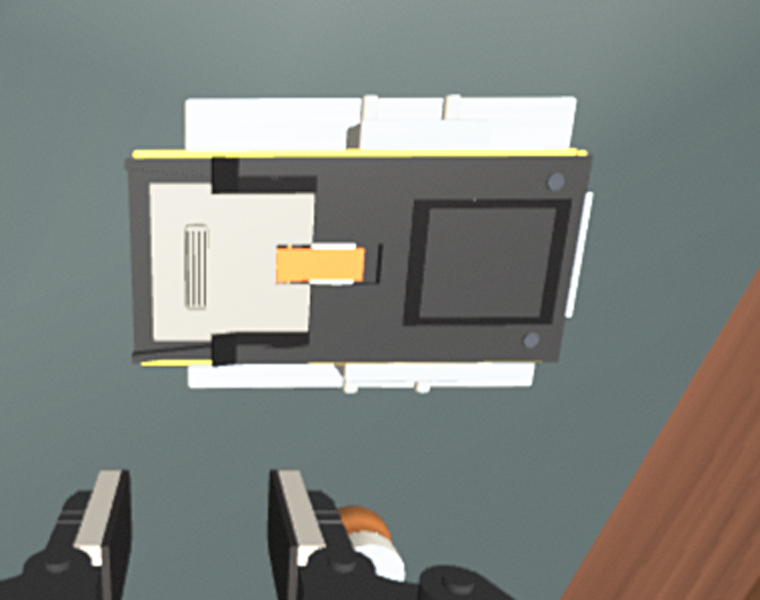

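```bash
python3 - <<'E'
from h import *
z=load('w6')
for x,y in [(170,200),(170,320),(285,265),(320,265),(345,265),(358,265),(290,220),(340,200),(335,247)]: print((x,y),world(z,180+x/2,20+y/2).round(4))
P=lambda x,y,h:world(z,180+x/2,20+y/2,h=h)[:2]
u=np.array([.945,.327]); print('nose-wall gap: back edge to deck edge mm',1e3*(P(152,260,.058)-P(132,260,.054))@u,'tip beyond nose',1e3*(P(365,265,.058)-P(313,240,.058))@u)
close_job()
E
```

```text
(170, 200) [ 0.519  -0.0456  0.0589]
(170, 320) [ 0.5357 -0.0963  0.0588]
(285, 265) [ 0.5768 -0.0554  0.0597]
(320, 265) [ 0.5916 -0.0502  0.0602]
(345, 265) [ 0.6024 -0.0466  0.0597]
(358, 265) [ 0.6078 -0.0446  0.0599]
(290, 220) [ 0.5719 -0.0363  0.0582]
(340, 200) [ 0.5892 -0.0213  0.0602]
(335, 247) [ 0.5951 -0.0407  0.0593]
nose-wall gap: back edge to deck edge mm 9.434214181688223 tip beyond nose 24.172536915175304
the job is handed in; nothing more can be done
```

The battery cover nearest the robot's base is in the bay, latched and fully home. I let go of it, moved the arm clear and handed the job in about 12.6 s into the 51 s allowed.

- **Forces while sliding:** I gripped the cover by its rib, laid it on the open deck and slid it in under the rails in small steps. The push stayed below about 5 N and the upward force from the deck and tongue at or below about 6 N in every reading.
- **Click and stop:** The upward force and tool height dropped at about 53.8 mm of travel, which I took as the click. The cover met the hard stop about 1.5 mm later, as expected.
- **Last checks:** The final picture shows both long edges of the cover under the rails and the nose at the wall. The orange tongue lies flat past the white ledge, level to within 0.5 mm by depth. The rear gap measured 9.4 mm against a nominal 10 mm, which is within camera accuracy.
- **Other objects:** I moved near nothing else on the bench and no reading suggested contact, but I took no final overhead picture to confirm it.
- **Disagreement:** The cameras disagreed on the meter's direction by about 1° (18.3° to 20.1°). I used 19.1°, and no side force showed up while sliding.

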